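# Vent the pressure cooker through its locked stem valve

### The arm

A 6-joint arm with a two-finger parallel gripper is mounted at the origin on a cart in front of the work surface, level with it; the furniture and walls round the work are solid. World frame = base frame: x ahead of the robot, y to its left, z up, the work surface at z = 0. Lengths are in m, angles in rad, forces in N, time in s.
With the tool pointing down it reaches from about 0.35 to 0.95 m from the base axis. Payload 17.4 kg.
Tool frame: the origin (TCP) lies at the very end of the fingers, on their centre line; the grasp point (between the pads) lies grip_point_offset behind it (grip_point_offset is the distance from the TCP to the grasp point, in m); z points along the fingers, y is the line along which they close (so a half turn about z gives the same grasp; the last joint's range is limited). The gripper opens to 93 mm and grips with 3 to 60 N. Pads are 15 mm wide; open, the fingers measure 128 mm over their backs; the gripper's body (75 mm by 188 mm) begins 65 mm behind the grasp point.
Start: joints at [-1.201, 0.116, 1.442, -0, 1.584, -0.038], TCP at [0.268, -0.62, 0.219] pointing down, gripper open.
Joint ranges: [-2.83, 2.83], [-0.83, 2.19], [0.07, 2.5], [-1.14, 4.28], [0.01, 3], [-2.97, 2.97]. Speed limits (rad/s): [1.89, 1.89, 2.22, 3.14, 3.14, 3.14].

### API

Orientations are given as a unit quaternion [x, y, z, w].
In Python, from cell import * gives the robot as it stands. Calls block until the motion is done:
- reach(position, orientation): joint-space move of the TCP to a pose.
- movel(position, max_speed=0.15, rot=None): straight line of the TCP; rot=None keeps the orientation; max_speed is the mean speed in m/s.
- move_j(angles): joint-space move.
- set_gripper(opening, grasp_force=None): opening from 0.0 (shut) to 1.0 (fully open); grasp_force is the grip in N (None keeps the last); returns when the fingers have stopped.
- pause(seconds).
- solve_ik(position, orientation): joint angles nearest the present ones, or None.
- camera(name): name is "side" or "top"; returns a dict with "image" (420x560x3 uint8, blue, green, red), "intrinsics" (3x3 intrinsics, pixels), "eye" and "attitude" of the camera in the world. Camera axes: x right, y up, looking along -z (the intrinsics and any distortion apply to the point x, -y, -z); pixel columns grow to the right and rows downward; lengths in m; the calibration is good to about 2 mm. A picture is of the moment at which its call begins. There is no depth.
A pose or a line that the arm cannot do raises IKError and nothing moves.
- sign_off(): hands the job in; it is judged then, once.
Readings, each from a call of its own:
- current_time_s(): time.
- current_joint_pos(): joint angles.
- current_joint_vel(): joint speeds.
- current_joint_torque(): joint torques, N m.
- current_tcp_pos(): TCP position.
- current_tcp_rot(): TCP orientation.
- current_force(): force on the tool from outside, world axes, zero at the start.
- current_ft_torque(): the same for the moment, N m.
- current_gripper_width(): opening from 0.0 (shut) to 1.0 (fully open).
- current_grasp_force(): force on a finger pad.
Only numpy, scipy, OpenCV 4.12 (cv2) and the standard library are available. Lean on these libraries where they do the work, as an engineer would, in place of code of your own. Each camera call takes 0.05 s, during which the arm holds its last target. There are 200 camera calls.

### The job

The pressure cooker on the hob must be vented before anyone opens it: unscrew the small knurled lock nut on its lid valve (anticlockwise seen from above) all the way up its thread, then press the freed valve tip fully down, keep it down for two seconds, and let it spring back up, leaving the nut unscrewed. Be gentle: the valve sits in soft rubber and must be neither pushed over sideways nor driven down into the lid. Leave the things standing round the hob alone.

Things in the scene. Friction and masses are not known exactly. Their poses are not given: they have to be found in the camera images.
- pressure_cooker: Steel pressure cooker, 203 mm across, at the front left of the hob; heavy, does not move. Origin: centre of its underside, z up. The lid is a very shallow dome, top at z = 135 mm. The stem valve is its one tall fitting, 30 mm from the centre towards the long handle (x = 0, y = -30 mm). Two low fittings (under 9 mm) at x = +-36, y = 34 mm are not used. Short helper handle at +y, to 130 mm.
- handle_root (a point): On top of the root of the cooker's long black handle, on the lid's edge, 90 mm from the lid's centre, 135 mm up. The handle runs along the cooker's -y from 74 to 268 mm out, 30 mm wide, its top 127 mm up.
- valve_axis (a point): Point on the lid under the valve, 135 mm above the cooker's underside; the valve stands upright on it. Its rubber sleeve is pushed more or less deep into the lid, so the valve's height differs by 10 mm and is not reported: screwed down, the nut's lower face is 27.5 to 37.5 mm and the tip's top 53.8 to 63.8 mm above this point. Tip top to that lower face: always 26.3 mm.
- lock_nut (a joint): Turn of the nut, rad: 0 down on the neck, grows anticlockwise from above, 4.0 at its top stop; starts at 0 to 0.5. Brass, knurled, 18 mm across, 11 mm high, on a 13 mm neck. Climbs the pin 8 mm a turn (1.27 mm a rad), takes 0.06 N m, stays where left. The pin can go down only as far as the nut is raised. If the turning nut is kept from climbing, it drives the pin down instead.
- valve_pin (a joint): How far the valve pin is pressed down, m: 0 up, 0.004 fully down on its stop. Steel pin 6 mm thick with a round tip 7 mm across, standing 15 mm out of the screwed-down nut. The nut moves down with it. A spring holds it up: 3 N to start it, 7 N fully down.
- valve_sink (a joint): How far the whole valve is pushed down in its rubber seat, m: 0 at rest, grows downward, 0.05 mm a newton (16 N pushes it 0.8 mm); springs back. More than 0.8 mm harms the seal.
- valve_lean_x (a joint): Lean of the valve in its rubber seat about the cooker's x axis, rad, 0 upright, springs back: at the nut's height, 35 mm above the rubber, it gives 1 mm (0.028 rad) sideways for about 4 N. More than 0.05 rad harms the seal.
- valve_lean_y (a joint): The same lean about the cooker's y axis.
- pepper_mill: Dark wooden pepper mill, 58 mm across, 170 mm tall, left of the hob; leave it. Origin: centre of its underside.
- salt_shaker: Glass salt shaker with a grey top, 44 mm across, 90 mm tall, left of the hob; leave it. Origin: centre of its underside.
- mug: Cream mug, 80 mm across, 93 mm tall, left of the hob; leave it. Origin: centre of its underside.
- egg_timer: White egg-shaped kitchen timer, 61 mm across and tall, left of the hob; leave it. Origin: centre of its underside.

How it is judged:
On the way, in this order (a step that is already met when the one before it is completed fails the run):
1. the lock nut is unscrewed to near the top of its thread, the pin still up (value of joint lock_nut above 3.3 rad and value of joint valve_pin below 0.001 m), for 0.2 s.
2. the freed valve tip is pressed fully down and held there to vent (value of joint valve_pin above 0.0037 m), for 1.5 s.
At the end, for the whole second after the job is handed in: The lock nut is still unscrewed (above 3.2 rad), the valve pin has sprung back up (within 0.6 mm), the valve stands upright (within 0.05 rad each way) and the pepper mill, salt shaker, mug and egg timer are within 20 mm of where they were (value of joint lock_nut above 3.2 rad and value of joint valve_pin below 0.0006 m and not (value of joint any of valve_lean_x, valve_lean_y above 0.05 rad or value of joint any of valve_lean_x, valve_lean_y below -0.05 rad) and distance of each of pepper_mill, salt_shaker, mug, egg_timer from where it was at the start of the episode below 0.02 m); the robot touches nothing.
It fails at once if the valve is driven down into its rubber seat by more than 0.8 mm (about 16 N) (value of joint valve_sink above 0.0008 m).
It fails at once if the valve is pushed over sideways in its rubber seat by more than 0.05 rad (about 1.8 mm at the nut) (value of joint any of valve_lean_x, valve_lean_y above 0.05 rad or value of joint any of valve_lean_x, valve_lean_y below -0.05 rad).
It fails at once if the pepper mill, salt shaker, mug or egg timer is moved by more than 20 mm (distance of any of pepper_mill, salt_shaker, mug, egg_timer from where it was at the start of the episode above 0.02 m).
It also fails if it takes over 72 s, if anything falls off the work surface, if the arm or the gripper's body presses on something with over 40 N, if the wrist force passes 120 N, or if a joint passes its speed limit or range.

## Working session

There is one attempt and no reset: what is moved stays moved. The work goes in short steps, each a Python script; the robot and the scene stay as the last script left them, time stands still between calls to the robot, and variables do not carry over. Pictures are saved under pics/ and viewed, at most 10 in all, crops included, and the job is handed in when it is done.

```bash
ls; mkdir -p pics; python3 - <<'E'
from cell import *
import cv2
for n in("side","top"):
    c=camera(n); cv2.imwrite(f"pics/{n}0.png",c["image"]); print(n,c["intrinsics"],c["eye"],c["attitude"],[k for k in c])
print(current_tcp_rot(),current_time_s(),current_gripper_width(),current_force(),grip_point_offset if 'grip_point_offset' in globals() else None)
E
```

```text
pics
side [[536.01770078   0.         277.47215757]
 [  0.         536.01770078 201.87323767]
 [  0.           0.           1.        ]] [ 0.45032524 -1.17678771  0.88140746] [ 0.44870678 -0.02372487 -0.02967435  0.89287109] ['image', 'intrinsics', 'eye', 'attitude']
top [[489.92732956   0.         275.22951945]
 [  0.         489.92732956 205.83140893]
 [  0.           0.           1.        ]] [ 0.29867086 -0.16099018  1.11488082] [-0.07548888  0.0766939   0.70777033 -0.69819814] ['image', 'intrinsics', 'eye', 'attitude']
[ 9.79281962e-01  2.02500855e-01 -9.65892825e-05 -4.83447991e-04] 0.1 0.9999928693194168 [-0.22903284 -0.10128099 -0.12807218] 0.0188
```

View pics/side0.png

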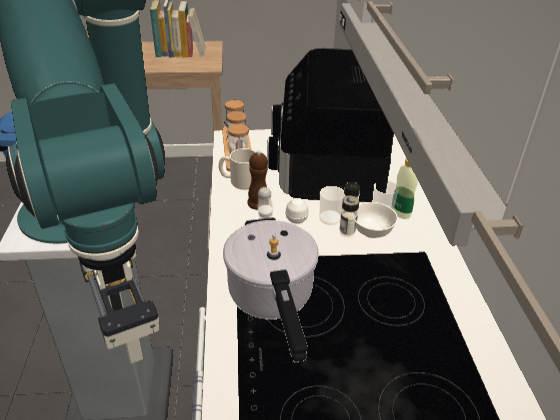

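View pics/top0.png

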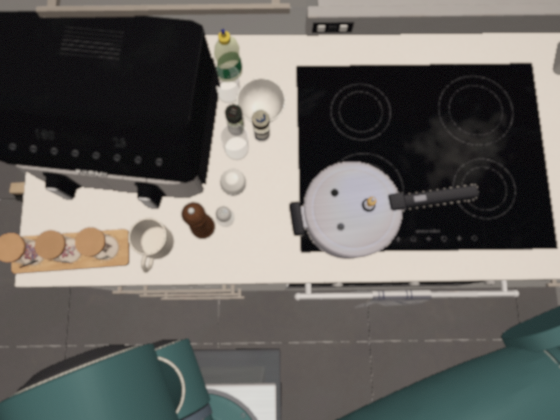

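The top view shows the cooker lid centred near (352,208), valve near (370,203), and handle to about (478,192). In the side view the valve is near (274,245). I'll zoom in on both.

```bash
cat > h.py <<'E'
import numpy as np, cv2
from scipy.spatial.transform import Rotation as R
def cal(c): return np.array(c["intrinsics"]),np.array(c["eye"]),R.from_quat(c["attitude"]).as_matrix()
def proj(c,p):
    K,e,A=cal(c); q=(np.atleast_2d(p)-e)@A; q=q*[1,-1,-1]; u=q@K.T; return u[:,:2]/u[:,2:]
def ray(c,uv):
    K,e,A=cal(c); d=np.linalg.solve(K,[uv[0],uv[1],1.])*[1,-1,-1]; return e,A@d
def atz(c,uv,z):
    e,d=ray(c,uv); return e+d*(z-e[2])/d[2]
def tri(obs):
    M=np.zeros((3,3));b=np.zeros(3)
    for c,uv in obs:
        e,d=ray(c,uv); d=d/np.linalg.norm(d); P=np.eye(3)-np.outer(d,d); M+=P;b+=P@e
    return np.linalg.solve(M,b)
E
python3 - <<'E'
import cv2,numpy as np
s=cv2.imread("pics/side0.png")[205:315,215:325]; t=cv2.imread("pics/top0.png")[178:238,340:400]
a=cv2.resize(s,(400,400),interpolation=cv2.INTER_CUBIC); b=cv2.resize(t,(400,400),interpolation=cv2.INTER_CUBIC)
s2=cv2.imread("pics/side0.png")[230:265,255:290]
cv2.imwrite("pics/crop0.png",np.hstack([cv2.resize(s2,(400,400),interpolation=cv2.INTER_CUBIC),b]))
E
```

```text
(no output)
```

View pics/crop0.png

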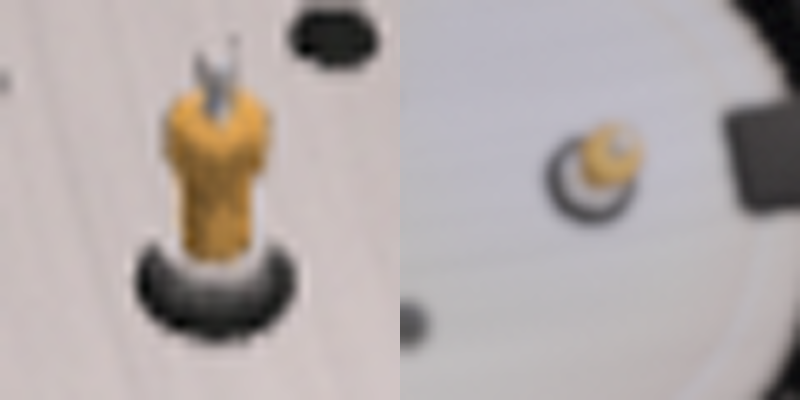

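The crop shows the valve clearly. Side: the nut spans X 165–270, tip top at Y≈40, ring centre about (217,283). Top: the nut is about (212,156), tip (220,143), ring (190,180) in the right-hand crop.

```bash
python3 - <<'E'
from cell import *
from h import *
S=camera("side");T=camera("top")
s=lambda x,y:(255+x/11.43-.46,230+y/11.43-.46); t=lambda x,y:(340+x/6.667-.43,178+y/6.667-.43)
print("tip",tri([(S,s(218,45)),(T,t(220,143))]))
print("nut",tri([(S,s(217,135)),(T,t(212,156))]))
print("base",tri([(S,s(217,283)),(T,t(190,180))]))
for z in(.13,.135,.14,.145): print(z,atz(S,s(217,283),z)[:2],atz(T,t(190,180),z)[:2], atz(T,(352.5,208.5),z)[:2])
for z in(.17,.18,.19,.2): print(z,atz(S,s(218,45),z)[:2],atz(T,t(220,143),z)[:2])
for n,p in dict(hend=(477,192),hroot=(397,201),f1=(334,193),f2=(340.5,226.5)).items(): print(n,atz(T,p,.135))
for n,p in dict(mill=(200,220),salt=(224,215),timer=(233,181),mug=(152,240)).items(): print(n,atz(T,p,.05))
E
```

```text
tip [ 0.51374454 -0.35311956  0.18834208]
nut [ 0.51399243 -0.35457637  0.16885358]
base [ 0.51444552 -0.35459992  0.13360206]
0.13 [ 0.51552434 -0.35039674] [ 0.51444859 -0.35535806] [ 0.50661146 -0.32290904]
0.135 [ 0.51509049 -0.3558957 ] [ 0.51335314 -0.3543713 ] [ 0.50555579 -0.32208702]
0.14 [ 0.51465664 -0.36139465] [ 0.51225769 -0.35338454] [ 0.50450013 -0.321265  ]
0.145 [ 0.5142228 -0.3668936] [ 0.51116224 -0.35239778] [ 0.50344446 -0.32044298]
0.17 [ 0.51658524 -0.33092343] [ 0.51681464 -0.35698529]
0.18 [ 0.51565384 -0.34281344] [ 0.51450595 -0.35491101]
0.19 [ 0.51472245 -0.35470346] [ 0.51219726 -0.35283672]
0.2 [ 0.51379106 -0.36659347] [ 0.50988857 -0.35076244]
hend [ 0.53681168 -0.58024312  0.135     ]
hroot [ 0.52004237 -0.41414321  0.135     ]
f1 [ 0.53869339 -0.28553774  0.135     ]
f2 [ 0.46856771 -0.29597339  0.135     ]
mill [0.50210085 0.0023291  0.05      ]
salt [ 0.51265277 -0.05063014  0.05      ]
timer [ 0.59038865 -0.07019699  0.05      ]
mug [0.4589291  0.10664954 0.05      ]
```

```bash
cat >> h.py <<'E'
def q(psi): return list((R.from_rotvec([0,0,psi])*R.from_quat([1,0,0,0])).as_quat())
def yax(psi): return R.from_rotvec([0,0,psi]).apply([0,-1,0])
E
python3 - <<'E'
from cell import *
from h import *
psi=-0.95
X=np.array([.514,-.3545,.235])
print(solve_ik(list(X),q(psi)))
set_gripper(0.0,3)
reach(list(X),q(psi)); print(current_time_s(),current_joint_pos(),current_tcp_pos())
movel([X[0],X[1],.205],.08); pause(.2)
f0=np.mean([current_force() for _ in range(5)],0); print(f0,current_time_s(),current_gripper_width())
z=.205
while z>.180:
    z-=.0008; movel([X[0],X[1],z],.02)
    f=np.array(current_force())-f0
    if z<.192 or abs(f[2])>.6: print(round(z,4),current_tcp_pos()[2],f.round(2),current_time_s())
    if f[2]>1.3: break
movel([X[0],X[1],z+.012],.08); print(current_time_s())
E
```

```text
[-6.44623109e-01  2.46209712e-03  1.53381199e+00 -4.44089210e-16
  1.60531857e+00  1.87617322e+00]
3.325 [-6.45234642e-01  2.58695140e-03  1.53376450e+00 -1.05397518e-04
  1.60527141e+00  1.87519830e+00] [ 0.51379882 -0.35486594  0.23495168]
[1.02843196 0.08499672 0.13345127] 4.05 0.008363541549247497
0.2018 0.2017483641516863 [-1.06  0.72 -0.98] 5.05
0.1946 0.1945110533017667 [-0.76  0.17 -0.79] 7.3
0.1922 0.19210761547852134 [-0.22 -0.18  1.05] 8.05
0.1914 0.1913227053084416 [-1.33 -0.75 -0.7 ] 8.3
0.1906 0.19051920679275275 [-0.53 -0.59 -0.  ] 8.55
0.1898 0.18977139096596646 [-1.1   0.4  -0.67] 8.8
0.189 0.1892305692164092 [-1.04 -0.52  2.24] 9.05
9.35
```

```bash
cat >> h.py <<'E'
import cell
def F(n=8,dt=.02):
    a=[]
    for _ in range(n): cell.pause(dt); a.append(cell.current_force())
    return np.mean(a,0)
def centre(X,psi,f0,ws,log=True):
    """close stepwise; shift along the closing line towards the reaction until centred"""
    X=np.array(X,float); y=yax(psi)
    for w in ws:
        cell.set_gripper(w/93.,3)
        for _ in range(4):
            fy=(F(6)-f0)@y; g=cell.current_gripper_width()*93
            if log: print(w,"g%.1f"%g,"fy%.2f"%fy,"pad%.1f"%cell.current_grasp_force(),X[:2].round(4),"t%.1f"%cell.current_time_s())
            if abs(fy)<.9: break
            X=X+y*np.clip(fy/4e3,-.0008,.0008); cell.movel(list(X),.02)
    return X
E
python3 - <<'E'
from cell import *
from h import *
psi=-.95; X=np.array([.514,-.3545,.150])
set_gripper(40/93,3); movel(list(X),.06)
f0=F(15); print(f0,current_tcp_pos(),current_time_s())
X=centre(X,psi,f0,[26,22,20,18.5,16.5])
print(X,current_tcp_pos(),(F(10)-f0).round(2),yax(psi),current_time_s())
E
```

```text
[-0.09138551 -0.20121416 -0.08160899] [ 0.51404798 -0.35456151  0.15027199] 11.4167
26 g26.0 fy-0.05 pad0.0 [ 0.514  -0.3545] t12.0
22 g22.0 fy-0.62 pad0.0 [ 0.514  -0.3545] t12.4
20 g20.0 fy-0.18 pad0.0 [ 0.514  -0.3545] t12.8
18.5 g18.7 fy0.11 pad0.0 [ 0.514  -0.3545] t13.2
16.5 g18.0 fy0.36 pad3.0 [ 0.514  -0.3545] t13.5
[ 0.514  -0.3545  0.15  ] [ 0.51396396 -0.3545402   0.15003883] [-0.44 -0.21  0.32] [-0.8134155  -0.58168309  0.        ] 13.6583
```

```bash
python3 - <<'E'
from cell import *
from h import *
psi=-.95+np.pi/2; X=np.array([.514,-.3545,.150])
set_gripper(30/93,3); reach(list(X),q(psi)); print(current_time_s())
f0=F(10)
X=centre(X,psi,f0,[24,21,19.2,16.5])
print(X,current_tcp_pos(),(F(10)-f0).round(2),yax(psi),current_time_s())
E
```

```text
15.525
24 g23.8 fy0.22 pad0.0 [ 0.514  -0.3545] t16.2
21 g21.1 fy-0.19 pad0.0 [ 0.514  -0.3545] t16.6
19.2 g19.4 fy0.35 pad0.2 [ 0.514  -0.3545] t16.9
16.5 g17.4 fy2.21 pad3.0 [ 0.514  -0.3545] t17.3
16.5 g17.7 fy0.41 pad3.0 [ 0.5143 -0.3549] t17.6
[ 0.51432087 -0.3549487   0.15      ] [ 0.51429747 -0.35488943  0.15001416] [ 0.1  -0.01  0.79] [ 0.58168309 -0.8134155   0.        ] 17.775
```

```bash
python3 - <<'E'
from cell import *
from h import *
psi0=-.95; X=np.array([.5143,-.3549,.150])
set_gripper(30/93,3); reach(list(X),q(psi0)); f0=F(10); pause(.02); m0=np.array(current_ft_torque())
set_gripper(14/93,3); f=F(6)-f0; print("3N",f.round(2))
set_gripper(10/93,20); f=F(6)-f0; print("20N",f.round(2),current_grasp_force(),current_gripper_width()*93,current_time_s())
a=0;zc=0
while a<1.0:
    a+=.2; f=F(3)-f0
    X[:2]+=np.clip(.4*f[:2]/4e3,-.0003,.0003); zc+=np.clip(.3*f[2]/20e3,-.0002,.0002)
    movel([X[0],X[1],.150+.00127*a+zc],.02,q(psi0+a))
    print(round(a,2),(F(3)-f0).round(2),"Mz%.3f"%(current_ft_torque()[2]-m0[2]),"zc%.2f"%(zc*1e3),X[:2].round(4),"g%.1f"%(current_gripper_width()*93),"t%.2f"%current_time_s())
c=camera("side")["image"][225:260,255:290]; t=camera("top")["image"][178:238,340:400]
E
```

```text
3N [-0.68 -0.48  0.34]
20N [-0.89 -0.71  0.52] 20.000053346157074 17.105156280603282 20.6083
0.2 [-0.9  -0.34  0.75] Mz0.085 zc-0.00 [ 0.5142 -0.3549] g16.9 t21.06
0.4 [-0.37 -1.09  0.05] Mz0.036 zc-0.00 [ 0.5141 -0.355 ] g17.2 t21.51
0.6 [-0.26 -0.55  0.36] Mz0.062 zc-0.00 [ 0.514  -0.3551] g17.2 t21.96
0.8 [-0.21 -0.38 -0.01] Mz0.055 zc0.00 [ 0.514  -0.3551] g17.3 t22.41
1.0 [ 0.13 -0.46  0.39] Mz0.074 zc0.00 [ 0.5141 -0.3552] g17.5 t22.86
```

```bash
python3 - <<'E'
from cell import *
from h import *
psi0=-.95; X=np.array([.5141,-.3552,.150]); f0=np.array([-.09,-.2,-.08])
a=1.0;zc=0
while a<3.59:
    a+=.2; f=F(3)-f0
    X[:2]+=np.clip(.4*f[:2]/4e3,-.0003,.0003); zc+=np.clip(.3*f[2]/20e3,-.0002,.0002)
    movel([X[0],X[1],.150+.00127*a+zc],.02,q(psi0+a))
    m=[]
    for _ in range(4): pause(.02); m.append(current_ft_torque()[2])
    f=F(2)-f0
    print(round(a,2),f.round(2),"Mz%.3f"%np.mean(m),"zc%.2f"%(zc*1e3),X[:2].round(4),"g%.1f"%(current_gripper_width()*93),"t%.2f"%current_time_s())
    if max(abs(f))>6: break
c=camera("side")["image"][225:260,255:290]; t=camera("top")["image"][178:238,340:400]
cv2.imwrite("pics/c1.png",np.hstack([cv2.resize(i,(400,400),interpolation=cv2.INTER_CUBIC) for i in(c,t)]))
E
```

```text
1.2 [ 0.05 -0.14  1.14] Mz0.052 zc-0.00 [ 0.514  -0.3553] g17.4 t23.46
1.4 [ 0.45 -0.15  0.22] Mz0.018 zc-0.00 [ 0.514  -0.3553] g17.4 t23.96
1.6 [ 0.59 -0.25  0.1 ] Mz0.049 zc0.00 [ 0.514  -0.3553] g17.0 t24.46
1.8 [ 0.51 -0.73  0.97] Mz0.027 zc0.01 [ 0.514  -0.3553] g17.6 t24.96
2.0 [ 0.54 -0.49  0.15] Mz0.034 zc0.01 [ 0.514  -0.3554] g17.3 t25.46
2.2 [ 0.24 -0.82  0.53] Mz0.041 zc0.01 [ 0.514  -0.3554] g17.0 t25.96
2.4 [ 1.39  0.22 -0.02] Mz0.047 zc0.03 [ 0.514  -0.3555] g17.1 t26.46
2.6 [ 0.66 -0.01  0.55] Mz0.040 zc0.04 [ 0.5141 -0.3555] g17.0 t26.96
2.8 [ 0.07 -0.22  0.05] Mz0.016 zc0.04 [ 0.5142 -0.3555] g17.1 t27.46
3.0 [0.85 0.57 0.36] Mz0.013 zc0.05 [ 0.5143 -0.3555] g16.8 t27.96
3.2 [ 0.55 -0.03 -0.02] Mz0.024 zc0.05 [ 0.5143 -0.3556] g17.2 t28.46
3.4 [-0.1   0.61  0.04] Mz0.046 zc0.05 [ 0.5144 -0.3556] g16.9 t28.96
3.6 [0.55 0.48 0.29] Mz0.018 zc0.05 [ 0.5144 -0.3555] g17.6 t29.46
```

```bash
python3 - <<'E'
from cell import *
from h import *
psi0=-.95; X=np.array([.5144,-.3555,.150]); f0=np.array([-.09,-.2,-.08])
a=3.6;zc=.00005; M=[]
while a<4.15:
    a+=.1; f=F(3)-f0
    X[:2]+=np.clip(.4*f[:2]/4e3,-.0003,.0003); zc+=np.clip(.3*f[2]/20e3,-.0002,.0002)
    movel([X[0],X[1],.150+.00127*a+zc],.02,q(psi0+a))
    m=[]
    for _ in range(5): pause(.02); m.append(current_ft_torque())
    f=F(2)-f0; m=np.mean(m,0)
    print(round(a,2),f.round(2),"M",m.round(3),"zc%.2f"%(zc*1e3),X[:2].round(4),"t%.2f"%current_time_s())
    if max(abs(f))>5 or abs(m[2])>.11: break
E
```

```text
3.7 [0.54 0.24 0.06] M [ 0.026 -0.194  0.016] zc0.05 [ 0.5145 -0.3555] t29.98
3.8 [ 0.17  0.01 -0.82] M [ 0.163 -0.193  0.066] zc0.05 [ 0.5145 -0.3555] t30.39
3.9 [ 0.2   0.78 -1.41] M [ 0.147 -0.145  0.013] zc0.03 [ 0.5146 -0.3554] t30.81
4.0 [ 0.83  0.3  -3.07] M [-0.021 -0.182  0.033] zc-0.00 [ 0.5146 -0.3553] t31.23
4.1 [ 0.6   0.7  -3.36] M [ 0.013 -0.146  0.009] zc-0.05 [ 0.5146 -0.3554] t31.64
4.2 [-0.28  0.78 -3.27] M [ 0.155 -0.089  0.058] zc-0.10 [ 0.5146 -0.3553] t32.06
```

View pics/c1.png

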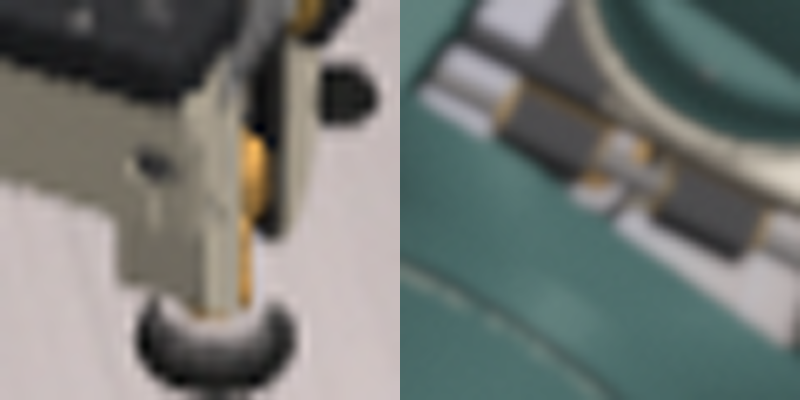

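The crop shows the fingers round the brass nut, clear of the lid. Fz turned negative from about 3.8 rad on, which means the nut has reached its top stop and is slipping. Next I release it, close the fingers and press the tip.

```bash
python3 - <<'E'
from cell import *
from h import *
psi=-.95+4.2; x,y=.5143,-.3550
set_gripper(30/93,3); pause(.1); print("free",F(6).round(2))
movel([x,y,.204],.08)
set_gripper(0.,10); c=camera("side")["image"][225:260,255:290]; cv2.imwrite("pics/c2.png",cv2.resize(c,(400,400)))
movel([x,y,.191],.04); f0=F(12); print(f0,current_time_s())
z=.191
while z>.1835:
    z-=.0006 if z>.1855 else .0003
    movel([x,y,z],.02); f=F(4)-f0
    print("%.4f"%z,"%.4f"%current_tcp_pos()[2],f.round(2),"t%.2f"%current_time_s())
    if f[2]>9.5 or np.hypot(*f[:2])>4.5: break
E
```

```text
free [-0.    0.   -0.31]
[ 0.13333237 -0.11022182  0.01741389] 34.8833
0.1904 0.1904 [-0.22 -0.21  0.31] t35.20
0.1898 0.1898 [ 0.05 -0.02  0.65] t35.52
0.1892 0.1894 [0.02 0.45 2.38] t35.83
0.1886 0.1887 [-0.18 -0.45  3.08] t36.15
0.1880 0.1881 [0.2  0.17 3.76] t36.47
0.1874 0.1874 [-0.07  0.4   4.44] t36.78
0.1868 0.1868 [-0.36 -0.31  4.59] t37.10
0.1862 0.1863 [-0.05 -0.13  5.6 ] t37.42
0.1856 0.1858 [-0.05 -0.13  5.67] t37.73
0.1850 0.1853 [0.27 0.29 6.54] t38.05
0.1847 0.1850 [-0.17 -0.19  6.84] t38.37
0.1844 0.1848 [-0.08  0.27  7.64] t38.68
0.1841 0.1847 [-0.36  0.03  8.35] t39.00
0.1838 0.1846 [-0.24  0.18  9.55] t39.32
```

The force rises steeply past 7 N, so the pin is on its stop at about 9.5 N. I'll hold it there, then release and retreat.

```bash
python3 - <<'E'
from cell import *
from h import *
for _ in range(5): pause(.4); print(F(5).round(2),current_tcp_pos()[2])
x,y=.5143,-.3550
movel([x,y,.196],.02); movel([x,y,.26],.1)
reach([.40,-.56,.30],q(-.95+4.2-1.5)); print(current_time_s(),F(5).round(2))
c=camera("side")["image"][225:270,250:295]; t=camera("top")["image"][178:238,340:400]
cv2.imwrite("pics/c3.png",np.hstack([cv2.resize(i,(400,400),interpolation=cv2.INTER_CUBIC) for i in(c,t)]))
E
```

```text
[-0.25 -0.1   9.6 ] 0.18458107705364052
[-0.22  0.09  9.96] 0.18460812454699918
[-0.22  0.52  9.41] 0.18460471162723543
[-0.78  0.29  9.55] 0.1846024377283554
[-0.11 -0.04  9.32] 0.18460717684767208
44.3583 [-0.18  0.03 -0.61]
```

View pics/c3.png

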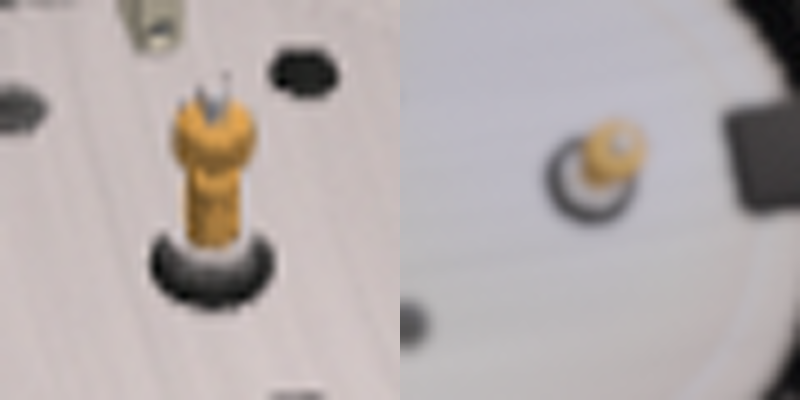

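The nut now sits visibly higher, with a neck gap below it at crop Y≈170. The pin is up, the valve is upright, and the robot is clear.

```bash
python3 -c "
from cell import *
print(sign_off())"
```

```text
the job is handed in; nothing more can be done
None
```

I unscrewed the lock nut to its top stop, pressed the valve tip fully down for over 2 s and let it spring back, then handed the job in with the nut still up and the valve upright; the hand-in returned no verdict.

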